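Seat the bayonet collar on the hose coupling block

ROBOT

A 7-joint arm with a two-finger parallel gripper is mounted at the origin on a cart in front of the work surface, level with it; the furniture and walls round the work are solid. World frame = base frame: x ahead of the robot, y to its left, z up, the work surface at z = 0. Lengths are in m, angles in rad, forces in N, time in s.
With the tool pointing down it reaches from about 0.4 to 0.85 m from the base axis. Payload 4.5 kg.
Tool frame: the origin (TCP) lies on the centre line of the jaws, within the pads' length; the fingertips stand 11 mm ahead of it and the grasp point (between the pads) lies 8 mm behind it; z points along the fingers, y is the line along which they close (so a half turn about z gives the same grasp; the last joint's range is limited). The gripper opens to 85 mm and grips with 20 to 120 N. Pads are 22 mm wide; open, the fingers measure 114 mm over their backs; the gripper's body (76 mm by 85 mm) begins 54 mm behind the grasp point. The pads swing forward as they close: fully open they stand 13 mm farther back than shut.
Start: joints at [-1.28, 0.689, -0.195, 1.565, 0.157, 0.902, -0.215], TCP at [0.159, 0.605, 0.242] pointing down, gripper open.
Joint ranges: [-3.01, 3.01], [-0.46, 2.08], [-1.47, 1.51], [0.13, 2.56], [-1, 4.14], [0.04, 2.09], [-2.66, 2.66]. Speed limits (rad/s): [2.57, 2.57, 3.14, 3.14, 3.14, 3.14, 3.14].

INTERFACE

Orientations are given as a 3x3 rotation matrix whose columns are the frame's x, y, z axes.
In Python, from workcell import manip gives the robot as it stands.
- The arm moves only by the tool send_rows, never from a script. Its argument "rows" is one flat list of numbers, 7 for each row, row after row: the turn, a rotation vector about the world's x, y, z normalised to -1 to 1, where 1 is pi rad, then the shift along the world's x, y, z normalised to -1 to 1, where 1 is 0.12 m, then the opening, from -1 (shut) to 1 (fully open). A call has 1 to 10 rows; each row is the pose to reach, as a shift and turn from the pose commanded when the call began, turning the shorter way round; what a row does not reach only later rows make up. A row lasts 1/12 s, in which the tool goes at most 41.7 mm and 7.16 degrees, less where a joint would pass 70% of its speed; a pose out of reach is approached as far as the arm can. A call with a number of a shift or a turn outside -1 to 1 is refused whole. A call with a gripper value outside its range is refused whole. The fingers move at their own pace and stop on an object; "force" is the grip in N (left out, the last holds). Time passes only in rows, so rows that repeat a pose let the fingers close. It gives the time, the measured TCP pose, the force, the opening and the grip force at its end, in the units of the state.
- manip.read_state(): the state, without advancing time (a new reading comes with each control period).
- manip.get_image(name): name is "scene" or "side" or "wrist"; returns (picture, depth): 384x512x3 uint8, blue, green, red; 384x512 float32, m along the optical axis (not along the pixel's ray), 0 where there is no reading.
- manip.get_calibration(name): a dict with "intrinsics" (3x3 intrinsics, pixels), "world_from_camera" (4x4, takes a point from camera to world coordinates). Camera axes: x right, y down, z forward; pixel columns grow to the right and rows downward; lengths in m; the calibration is good to about 2 mm. A picture is of the moment at which its call begins: read the wrist's pose just before it. get_calibration takes no time and is no camera call; for the wrist camera it gives the pose at the moment of the call.
- manip.finish_job(): hands the job in; it is judged then, once.
The state is a dict: "clock": time; "joint_pos": joint angles; "qd": joint speeds; "effort": joint torques, N m; "tool_pos": TCP position; "ee_rot": TCP orientation; "force": force on the tool from outside, world axes, zero at the start; "wrist_torque": the same for the moment, N m; "width": finger opening in m; "gripper_force": force on a finger pad.
Only numpy, scipy, OpenCV 4.12 (cv2) and the standard library are available. Lean on these libraries where they do the work, as an engineer would, in place of code of your own. Each camera call takes 0.05 s, during which the arm holds its last target. There are 200 camera calls.

TASK

Get the coupling block ready for a hose: first turn the black bleed knob until its pointer nose stands at the raised index rib on the dial under it, and let go of it. Then take the knurled steel collar on the spigot, turn it clockwise (seen from above) until its hidden keyways drop over the pins, push it fully home against its spring, and finish still gripping it and holding it pushed home: do not let go at the end. Leave the ferrules and bolts that stand round the block where they are.

Things in the scene. Friction and masses are not known exactly. Their poses are not given: they have to be found in the camera images.
- block: Aluminium coupling block fixed to the table, 215 mm long (its y), 100 mm deep (its x), on a 230 x 118 mm foot; top at z = 0.040. Origin at the centre of its underside. On top, 60 mm either side of the middle along its y, stand the dial with the knob and the spigot with the collar (120 mm axis to axis); which is on which side varies.
- bleed_knob: Black bleed knob; origin on its vertical axis under its 50 mm skirt (skirt top z = 0.052). It turns either way about the vertical with light even friction (0.04 N m), stays where it is left, no stop in the way. At the start its nose stands 30 to 80 degrees counter-clockwise (seen from above) of the index rib.
- knob_grip (a point): Point on the knob's axis at z = 0.069, where to pinch its bar grip. The bar is 40 mm long (this point's x), 14 mm thick (its y), from z = 0.052 to 0.081. Turns with the knob; +x points along the pointer nose.
- knob_pointer (a point): Tip of the knob's small pointer nose, 26.5 mm from the axis; turns with the knob.
- index_mark (a point): Inner end of the raised steel index rib (9 x 4 x 6 mm) on the round dial plate (76 mm diameter) under the knob, 28 mm from the knob's axis. Its +x points radially outward from that axis. Fixed. The knob is set when its nose points at this rib.
- collar: Loose knurled steel collar: 50 mm outer diameter (53 over the knurl), 44 mm high, foot flange 62 mm wide and 6 mm high, about 0.16 kg, round a fixed vertical spigot (30 mm diameter, top at z = 0.110). Origin at the centre of its underside. It rests on hidden pins, underside at z = 0.060. Keyed, it goes freely to z = 0.054 (spring seat), then pushed to z = 0.048: home, a hard stop.
- collar_grip (a point): Point on the collar's axis 30 mm above its underside, where to pinch it across its diameter. Three keyways 120 degrees apart inside it are hidden, as are the pins; the angle where they meet varies, cannot be read from the pose and is found by feel: 20 to 80 degrees clockwise (seen from above) of the start, fitting within about 7 degrees either way.
- spring_seat (a joint): Travel of the spring-loaded seat ring under the collar: 0 = up (free), 0.006 m = pressed to its stop. Takes about 3 N to start and 9 N at the stop; let go, it lifts the collar again.
- ferrule_0: Brass-coloured crimp ferrule standing on the table on the robot's side of the block, 23 mm diameter, 28 mm high. Bystander; origin at its underside.
- ferrule_2: Brass-coloured crimp ferrule standing on the table on the robot's side of the block, 23 mm diameter, 28 mm high. Bystander; origin at its underside.
- bolt_0: Steel hex bolt standing on its head on the table behind the block, 19 x 16 mm head, 50 to 56 mm high. Bystander; origin at its underside.
- bolt_1: Steel hex bolt standing on its head on the table behind the block, 19 x 16 mm head, 50 to 56 mm high. Bystander; origin at its underside.

How it is judged:
On the way, in this order (a step that is already met when the one before it is completed fails the run):
1. the knob's pointer stands at the index rib (within 8 degrees), the collar not yet dropped, and the knob has been let go (angle between the x axis of knob_grip and the x axis of index_mark, either way round below 0.14 rad and distance between knob_pointer and index_mark below 0.012 m and contact force between the fingers and bleed_knob below 0.5 N and height (world z) of collar above 0.056 m), for 0.2 s.
2. the collar has dropped over its pins (height (world z) of collar below 0.0555 m), for 0.1 s.
At the end, for the whole second after the job is handed in: The collar is keyed over its pins and held fully home: underside below z = 0.0497, seat pressed over 4.4 mm, upright within 4 degrees, still, gripped by the fingers (over 3 N); the knob's pointer still within 8 degrees of the index rib (angle between the x axis of knob_grip and the x axis of index_mark, either way round below 0.14 rad and distance between knob_pointer and index_mark below 0.012 m and height (world z) of collar below 0.0497 m and value of joint spring_seat above 0.0044 m and angle between collar's own z axis and vertical below 0.07 rad and linear speed of collar below 0.02 m/s and contact force between the fingers and collar above 3 N); the arm keeps its last pose, push and grip.
It fails at once if a ferrule or bolt is moved by more than 25 mm (distance of any of ferrule_0, ferrule_2, bolt_0, bolt_1 from where it was at the start of the episode above 0.025 m).
It also fails if it takes over 58 s, if anything falls off the work surface, if the arm or the gripper's body presses on something with over 40 N, if the wrist force passes 120 N, or if a joint passes its speed limit or range.

## Working session

There is one attempt and no reset: what is moved stays moved. The work goes in short steps, Python scripts to look and compute and a tool call to move; the robot and the scene stay as the last step left them, time stands still between calls to the robot, and variables do not carry over. Pictures are saved under pics/ and viewed, at most 10 in all, crops included, and the job is handed in when it is done.

Besides the shell and the picture viewer there is one more tool, called after "Request:" in YAML: its name, and indented under it one key for each argument. send_rows: Moves the arm, as the interface text tells. Scaled input: -1 to 1 covers 0.12 m each way for a shift and pi rad each way for a turn. Its arguments: {"type":"object","properties":{"rows":{"type":"array"},"force":{"type":"number"}},"required":["rows"]}

```bash
mkdir -p pics
python3 - <<'E'
from workcell import manip
import cv2,numpy as np
s=manip.read_state();print({k:np.round(v,3).tolist() for k,v in s.items()})
for n in("scene","side"):
    im,d=manip.get_image(n);cv2.imwrite(f"pics/{n}0.png",im);np.save(f"{n}_d.npy",d)
    c=manip.get_calibration(n);print(n,c)
E
```

```text
{'clock': 0.0, 'joint_pos': [-1.28, 0.69, -0.194, 1.566, 0.157, 0.902, -0.215], 'qd': [0.001, -0.001, -0.0, 0.001, 0.0, -0.001, 0.001], 'effort': [0.0, -53.962, -1.267, -15.854, 0.009, 0.01, -0.0], 'tool_pos': [0.159, 0.604, 0.241], 'ee_rot': [[-0.967, 0.254, -0.0], [0.254, 0.967, -0.002], [-0.0, -0.002, -1.0]], 'force': [-0.633, 0.536, 0.609], 'wrist_torque': [-0.004, -0.005, 0.058], 'gripper_force': 0.0, 'width': 0.085}
scene {'intrinsics': array([[360.32192529,   0.        , 258.00041467],
       [  0.        , 360.32192529, 198.30750213],
       [  0.        ,   0.        ,   1.        ]]), 'world_from_camera': array([[ 4.43818127e-01, -6.84081985e-01,  5.78841350e-01,
         2.27193903e-02],
       [-8.96116724e-01, -3.39190167e-01,  2.86225169e-01,
        -2.26228325e-01],
       [ 5.35812445e-04, -6.45741332e-01, -7.63556052e-01,
         7.26050852e-01],
       [ 0.00000000e+00,  0.00000000e+00,  0.00000000e+00,
         1.00000000e+00]])}
side {'intrinsics': array([[493.39487377,   0.        , 255.03374997],
       [  0.        , 493.39487377, 196.70285032],
       [  0.        ,   0.        ,   1.        ]]), 'world_from_camera': array([[ 0.98906057, -0.07771476,  0.12537785,  0.39939722],
       [-0.14742516, -0.54959792,  0.82231864, -0.67670596],
       [ 0.00500111, -0.83180679, -0.55504275,  0.55366211],
       [ 0.        ,  0.        ,  0.        ,  1.        ]])}
```

View pics/scene0.png

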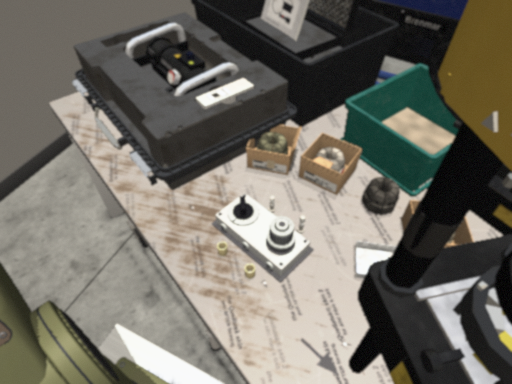

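View pics/side0.png

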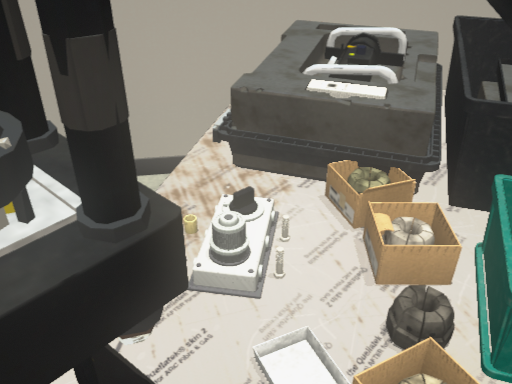

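The scene view shows the knob at about (243,208) and the spigot top at (284,223). In the side view the spigot top is at (231,217) and the knob at (243,198). Ferrules stand on the robot's side and bolts behind the block.

```bash
cat > h.py <<'E'
from workcell import manip
import cv2,numpy as np
def ray(c,uv,z):
    K,T=c["intrinsics"],c["world_from_camera"]
    d=T[:3,:3]@np.linalg.solve(K,[uv[0],uv[1],1.]);o=T[:3,3]
    return o+d*(z-o[2])/d[2]
def proj(c,p):
    K,T=c["intrinsics"],c["world_from_camera"]
    q=K@(T[:3,:3].T@(np.array(p)-T[:3,3]));return q[:2]/q[2]
def st():
    s=manip.read_state();print({k:np.round(s[k],4).tolist() for k in("clock","joint_pos","tool_pos","ee_rot","force","wrist_torque","width","gripper_force")});return s
E
python3 - <<'E'
from h import *
a=manip.get_calibration("scene");b=manip.get_calibration("side")
print("spig",ray(a,(284,223),.11),ray(b,(231,217),.11))
print("knob",ray(a,(242,203),.08),ray(b,(243,195),.08))
for u in((223,248),(249,270)):print("fer",ray(a,u,.014))
for u in((286,228),(279,262)):print("bolt",ray(b,u,.025))
for u in((222,202),(285,270),(308,243),(246,198)):print("blk",ray(a,u,.03))
E
```

```text
spig [ 0.45284739 -0.07497813  0.11      ] [ 0.45509176 -0.06943918  0.11      ]
knob [0.48318287 0.04290805 0.08      ] [0.48646624 0.03324711 0.08      ]
fer [0.39131803 0.04642254 0.014     ]
fer [ 0.36726591 -0.03376122  0.014     ]
bolt [5.58235676e-01 5.15592506e-04 2.50000000e-02]
bolt [ 0.5291097  -0.08639095  0.025     ]
blk [0.49940837 0.11020121 0.03      ]
blk [ 0.39414549 -0.10793875  0.03      ]
blk [ 0.48113672 -0.12737466  0.03      ]
blk [0.53780344 0.06236374 0.03      ]
```

Request:
send_rows:
  rows: [0,0,0,1,-1,0.4,1,0,0,0,1,-1,0.4,1,0,0,0,1,-1,0.4,1,0,0,0,1,-1,0.4,1,0,0,0,1,-1,0.4,1]

```text
clock: 0.52
tool_pos: [0.2858, 0.4788, 0.2915]
ee_rot: [[-0.965, 0.264, 0.005], [0.264, 0.965, -0.003], [-0.006, -0.002, -1.0]]
force: [0.4, -0.4, -0.1]
width: 0.0851
gripper_force: 0.0
```

Request:
send_rows:
  rows: [0,0,0,1,-1,0,1,0,0,0,1,-1,0,1,0,0,0,1,-1,0,1,0,0,0,1,-1,0,1,0,0,0,1,-1,0,1]

```text
clock: 0.93
tool_pos: [0.406, 0.3558, 0.2897]
ee_rot: [[-0.964, 0.268, 0.004], [0.268, 0.964, -0.007], [-0.005, -0.005, -1.0]]
force: [0.4, -1.2, -1.1]
width: 0.0855
gripper_force: 0.0
```

Request:
send_rows:
  rows: [0,0,0,0.3,-1,0,1,0,0,0,0.3,-1,0,1,0,0,0,0.3,-1,0,1,0,0,0,0.3,-1,0,1]

```text
clock: 1.27
tool_pos: [0.4374, 0.234, 0.2896]
ee_rot: [[-0.964, 0.267, -0.0], [0.267, 0.964, -0.009], [-0.002, -0.008, -1.0]]
force: [0.1, -0.4, 0.4]
width: 0.0849
gripper_force: 0.0
```

Request:
send_rows:
  rows: [0,0,0,0.1,-1,0,1,0,0,0,0.1,-1,0,1,0,0,0,0.1,-1,0,1,0,0,0,0.1,-1,0,1]

```text
clock: 1.6
tool_pos: [0.4468, 0.1154, 0.2897]
ee_rot: [[-0.964, 0.266, -0.002], [0.266, 0.964, -0.007], [0.0, -0.007, -1.0]]
force: [0.6, -0.5, 0.0]
width: 0.0854
gripper_force: 0.0
```

Request:
send_rows:
  rows: [0,0,0,-0.4,-1,0,1,0,0,0,-0.4,-1,0,1,0,0,0,-0.4,-1,0,1,0,0,0,-0.4,-1,0,1,0,0,0,-0.4,-1,0,1,0,0,0,-0.4,-1,0,1]

```text
clock: 2.1
tool_pos: [0.3993, 0.0054, 0.2905]
ee_rot: [[-0.967, 0.254, 0.001], [0.254, 0.967, 0.001], [-0.001, 0.001, -1.0]]
force: [0.9, 1.2, -0.0]
width: 0.0853
gripper_force: 0.0
```

Run:
```python
from h import *
s=st();c=manip.get_calibration("wrist");print(c)
im,d=manip.get_image("wrist");cv2.imwrite("pics/w1.png",im)
```

```text
{'clock': 2.1, 'joint_pos': [0.0514, 0.3303, -0.2446, 2.1289, 0.122, 0.694, 1.0394], 'tool_pos': [0.3993, 0.0054, 0.2905], 'ee_rot': [[-0.9671, 0.2542, 0.001], [0.2542, 0.9671, 0.0009], [-0.0008, 0.0011, -1.0]], 'force': [0.8607, 1.2201, -0.0379], 'wrist_torque': [0.0281, -0.055, 0.0061], 'width': 0.0853, 'gripper_force': 0.0}
{'intrinsics': array([[283.21689614,   0.        , 259.9548316 ],
       [  0.        , 283.21689614, 198.61680309],
       [  0.        ,   0.        ,   1.        ]]), 'world_from_camera': array([[ 2.54216461e-01,  9.20638819e-01,  2.96307536e-01,
         3.23890437e-01],
       [ 9.67146982e-01, -2.42257784e-01, -7.70576519e-02,
         2.64525384e-02],
       [ 8.40541374e-04,  3.06162262e-01, -9.51978972e-01,
         4.21846310e-01],
       [ 0.00000000e+00,  0.00000000e+00,  0.00000000e+00,
         1.00000000e+00]])}
```

View pics/w1.png

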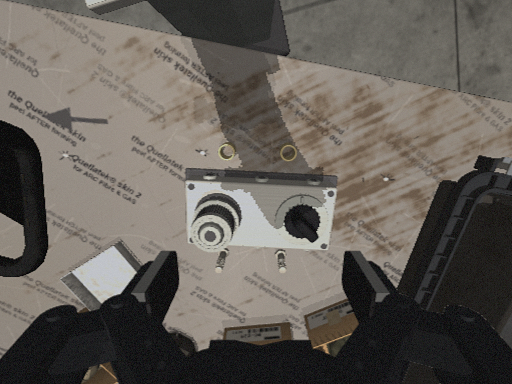

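The wrist view shows the spigot top at (211,235), the knob at about (302,222), and its nose towards the lower right at about (317,241). I'll zoom this image on the dial.

Run:
```python
from h import *
c=manip.get_calibration("wrist");im=cv2.imread("pics/w1.png")
print("spig",ray(c,(211,235),.11),"knob",ray(c,(303,221),.06))
for u in((188,172),(338,176),(335,249),(188,244)):print("blk",ray(c,u,.04))
for u in((228,152),(289,153)):print("fer",ray(c,u,.028))
for u in((222,268),(283,268)):print("bolt",ray(c,u,.053))
cv2.imwrite("pics/w1c.png",cv2.resize(im[165:260,180:345],None,fx=4.8,fy=4.8,interpolation=cv2.INTER_CUBIC))
```

```text
spig [ 0.45103947 -0.06667537  0.11      ] knob [0.48324927 0.04728918 0.06      ]
blk [ 0.38099723 -0.08949486  0.04      ]
blk [0.43864169 0.10907632 0.04      ]
blk [0.54862527 0.08554904 0.04      ]
blk [ 0.48489452 -0.12539111  0.04      ]
fer [ 0.36997273 -0.03022096  0.028     ]
fer [0.39268707 0.05135719 0.028     ]
bolt [ 0.52960242 -0.08430077  0.053     ]
bolt [0.55251942 0.00334106 0.053     ]
```

View pics/w1c.png

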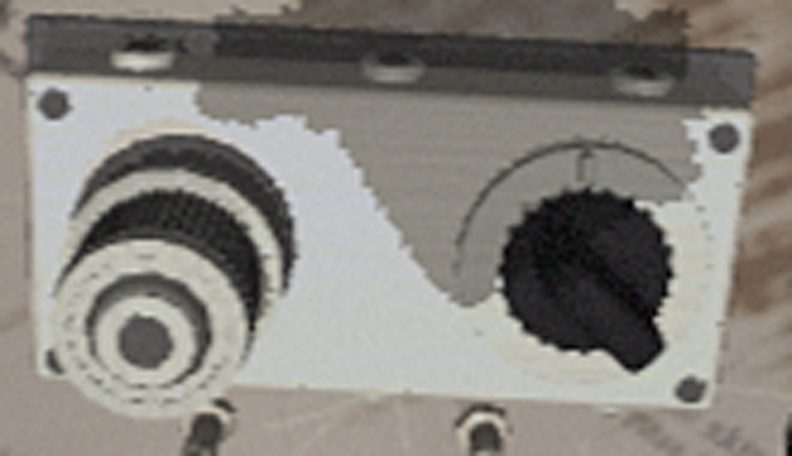

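The rib is at crop (585,165), straight up from the knob. The bar runs from lower right to upper left, and the nose must be the upper-left end, about 40° counter-clockwise of the rib. Next a closer look.

Request:
send_rows:
  rows: [0,0,0,0.55,0.35,-1,1,0,0,0,0.55,0.35,-1,1,0,0,0,0.55,0.35,-1,1,0,0,0,0.55,0.35,-1,1,0,0,0,0.55,0.35,-1,1,0,0,0,0.55,0.35,-1,1]

```text
clock: 2.65
tool_pos: [0.4645, 0.0485, 0.1696]
ee_rot: [[-0.968, 0.251, -0.002], [0.251, 0.968, 0.0], [0.002, -0.0, -1.0]]
force: [0.0, -0.4, 0.3]
width: 0.0853
gripper_force: 0.0
```

Run:
```python
from h import *
s=st();c=manip.get_calibration("wrist");np.savez("w2.npz",**c)
im,d=manip.get_image("wrist");cv2.imwrite("pics/w2raw.png",im);np.save("w2d.npy",d)
u=proj(c,(.484,.046,.06)).astype(int);print(u)
x0,y0=max(u[0]-80,0),max(u[1]-60,0)
print(x0,y0)
cv2.imwrite("pics/w2.png",cv2.resize(im[y0:y0+120,x0:x0+160],None,fx=5,fy=5,interpolation=cv2.INTER_CUBIC))
```

```text
{'clock': 2.65, 'joint_pos': [-0.0966, 0.6162, -0.1653, 2.1021, 0.2224, 0.4412, 0.8836], 'tool_pos': [0.4645, 0.0485, 0.1696], 'ee_rot': [[-0.9681, 0.2507, -0.0021], [0.2507, 0.9681, 0.0004], [0.0021, -0.0001, -1.0]], 'force': [0.0358, -0.3999, 0.3405], 'wrist_torque': [-0.002, 0.0431, 0.0323], 'width': 0.0853, 'gripper_force': 0.0}
[261 220]
181 160
```

View pics/w2.png

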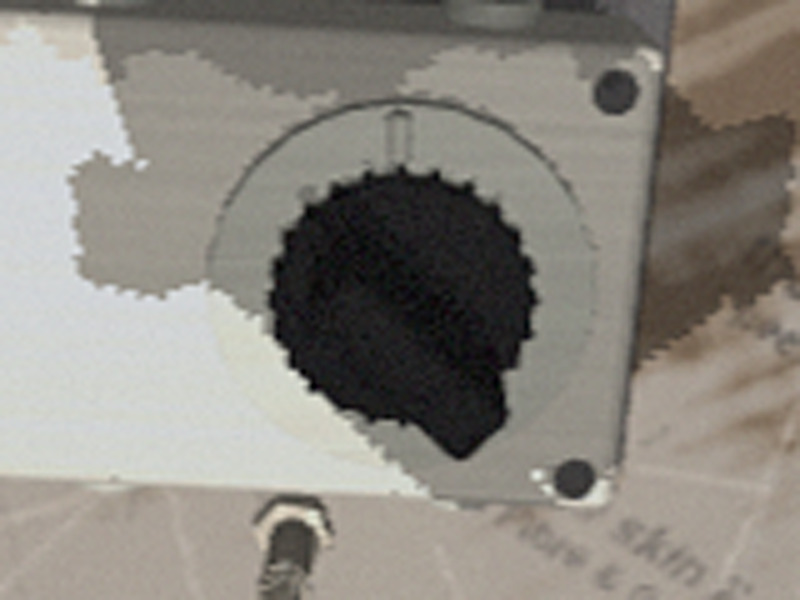

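The rib is at crop (400,110–165), straight up. A small grey nose tip shows at about (305,190), with the bar in line with it down to the lower right at about (485,435). Next I'll measure the knob centre, bar direction and rib direction.

Run:
```python
from h import *
c=dict(np.load("w2.npz"));d=np.load("w2d.npy");im=cv2.imread("pics/w2raw.png")
P=lambda x,y,z:ray(c,(181+x/5-.4,160+y/5-.4),z)
# skirt rim at z~.052, rim pts (left/right/top)
pts=np.array([P(x,y,.052)[:2] for x,y in((270,300),(535,297),(400,168),(290,240),(515,240),(310,390),(340,185),(465,185))])
A=np.c_[2*pts,np.ones(len(pts))];s=np.linalg.lstsq(A,(pts**2).sum(1),rcond=None)[0];C=s[:2];print("C",C,"r",np.sqrt(s[2]+C@C))
dl=np.array([P(x,y,.043)[:2] for x,y in((208,265),(240,185),(300,125),(400,100),(490,120),(560,180),(597,262))])
A=np.c_[2*dl,np.ones(len(dl))];s=np.linalg.lstsq(A,(dl**2).sum(1),rcond=None)[0];D=s[:2];print("dial",D,"r",np.sqrt(s[2]+D@D))
az=lambda v:np.degrees(np.arctan2(v[1],v[0]))
for n,p in(("rib out",P(400,112,.048)),("rib in",P(400,163,.048)),("nose",P(305,190,.05))):print(n,p[:2],az(p[:2]-D),az(p[:2]-C),np.linalg.norm(p[:2]-D))
# bar from depth
v,u=np.mgrid[0:384,0:512];K,T=c["intrinsics"],c["world_from_camera"]
q=np.stack([(u-K[0,2])/K[0,0]*d,(v-K[1,2])/K[1,1]*d,d],-1)@T[:3,:3].T+T[:3,3]
def blob(zl,zh,c0,r):
    m=(d>0)&(q[...,2]>zl)&(q[...,2]<zh)&(np.hypot(q[...,0]-c0[0],q[...,1]-c0[1])<r);return q[m]
b=blob(.074,.09,C,.035)
if len(b)>20:
    (cx,cy),(w,h),a=r=cv2.minAreaRect((b[:,:2]*1000).astype(np.float32));print("bar",len(b),r,b[:,2].mean());B=cv2.boxPoints(r);print(B)
    e=np.linalg.svd(b[:,:2]-b[:,:2].mean(0),full_matrices=False)[2][0];print("bar az",az(e))
t=blob(.102,.118,(.451,-.068),.03);print("spig",len(t),len(t) and t.mean(0))
```

```text
C [0.48649863 0.04509024] r 0.02514537678610689
dial [0.48798176 0.04477209] r 0.03801347568305059
rib out [0.45200919 0.05365618] 166.12735711672846 166.05201511819442 0.03705337983702183
rib in [0.46148795 0.05120961] 166.34282177685103 166.25152471588163 0.02726469733294694
nose [0.46155881 0.03294132] -155.87973827334258 -154.02792411055006 0.02895063524230086
bar 744 ((487.8848571777344, 44.95142364501953), (39.365882873535156, 14.4269380569458), 31.62045669555664) 0.0800739724460238
[[467.3421    40.77441 ]
 [474.906     28.4893  ]
 [508.4276    49.128437]
 [500.8637    61.413548]]
bar az 31.09939341263439
spig 3045 [ 0.44955626 -0.06781851  0.10571547]
```

Request:
send_rows:
  rows: [0,0,0.254,0.196,-0.03,-0.3,0,0,0,0.254,0.196,-0.03,-0.3,0,0,0,0.254,0.196,-0.03,-0.3,0,0,0,0.254,0.196,-0.03,-0.3,0,0,0,0.254,0.196,-0.03,-0.3,0,0,0,0.254,0.196,-0.03,-0.3,0,0,0,0.254,0.196,-0.03,-0.3,0,0,0,0.254,0.196,-0.03,-0.3,0,0,0,0.254,0.196,-0.03,-0.3,0]

```text
clock: 3.45
tool_pos: [0.4885, 0.0425, 0.1358]
ee_rot: [[-0.858, -0.513, 0.002], [-0.513, 0.858, -0.0], [-0.002, -0.001, -1.0]]
force: [-0.0, 0.3, 0.7]
width: 0.0426
gripper_force: 0.0
```

Request:
send_rows:
  rows: [0,0,0,0,0.015,-0.3,0,0,0,0,0,0.015,-0.5,0,0,0,0,0,0.015,-0.565,0,0,0,0,0,0.015,-0.565,0,0,0,0,0,0.015,-0.565,0,0,0,0,0,0.015,-0.565,0]

```text
clock: 3.95
tool_pos: [0.489, 0.0448, 0.0678]
ee_rot: [[-0.857, -0.515, 0.002], [-0.515, 0.857, 0.0], [-0.002, -0.001, -1.0]]
force: [0.2, 0.5, -0.2]
width: 0.0427
gripper_force: 0.0
```

Request:
send_rows:
  rows: [0,0,0,0,0,0,-0.8,0,0,0,0,0,0,-0.8,0,0,0,0,0,0,-0.8,0,0,0,0,0,0,-0.8,0,0,0,0,0,0,-0.8,0,0,0,0,0,0,-0.8,0,0,0,0,0,0,-0.8]
  force: 30

```text
clock: 4.53
tool_pos: [0.489, 0.0445, 0.0675]
ee_rot: [[-0.857, -0.515, 0.002], [-0.515, 0.857, -0.0], [-0.002, -0.001, -1.0]]
force: [-0.1, -1.6, 4.9]
width: 0.0134
gripper_force: 31.9
```

Request:
send_rows:
  rows: [0,0,-0.03,0,0,0,-0.8,0,0,-0.065,0,0,0,-0.8,0,0,-0.1,0,0,0,-0.8,0,0,-0.135,0,0,0,-0.8,0,0,-0.17,0,0,0,-0.8,0,0,-0.205,0,0,0,-0.8,0,0,-0.235,0,0,0,-0.8,0,0,-0.249,0,0,0,-0.8,0,0,-0.249,0,0,0,-0.8,0,0,-0.249,0,0,0,-0.8]

```text
clock: 5.37
tool_pos: [0.4892, 0.0433, 0.0675]
ee_rot: [[-0.971, 0.241, 0.002], [0.241, 0.971, -0.001], [-0.002, -0.001, -1.0]]
force: [0.2, -3.2, 5.7]
width: 0.013
gripper_force: 31.9
```

Request:
send_rows:
  rows: [0,0,0,0,0,0,-0.2,0,0,0,0,0,0,-0.2,0,0,0,0,0,0,-0.2,0,0,0,0,0,0,-0.2,0,0,0,0,0,0,-0.2,0,0,0,0,0,0,-0.2]

```text
clock: 5.87
tool_pos: [0.4882, 0.0449, 0.0664]
ee_rot: [[-0.971, 0.239, -0.0], [0.239, 0.971, 0.0], [0.0, 0.0, -1.0]]
force: [0.2, -0.1, 0.1]
width: 0.0339
gripper_force: 0.0
```

Request:
send_rows:
  rows: [0,0,0,-0.2,0.03,0.3,0,0,0,0,-0.2,0.03,0.6,0,0,0,0,-0.2,0.03,0.85,0,0,0,0,-0.2,0.03,0.85,0,0,0,0,-0.2,0.03,0.85,0]

```text
clock: 6.28
tool_pos: [0.4653, 0.0485, 0.17]
ee_rot: [[-0.971, 0.239, 0.004], [0.239, 0.971, 0.001], [-0.003, 0.002, -1.0]]
force: [-0.2, -0.7, 0.0]
width: 0.0427
gripper_force: 0.0
```

Run:
```python
from h import *
s=st();c=manip.get_calibration("wrist")
im,d=manip.get_image("wrist")
az=lambda v:np.degrees(np.arctan2(v[1],v[0]))
v,u=np.mgrid[0:384,0:512];K,T=c["intrinsics"],c["world_from_camera"]
q=np.stack([(u-K[0,2])/K[0,0]*d,(v-K[1,2])/K[1,1]*d,d],-1)@T[:3,:3].T+T[:3,3]
def blob(zl,zh,c0,r):
    m=(d>0)&(q[...,2]>zl)&(q[...,2]<zh)&(np.hypot(q[...,0]-c0[0],q[...,1]-c0[1])<r);return q[m]
b=blob(.074,.09,(.488,.045),.035)
print("bar",cv2.minAreaRect((b[:,:2]*1000).astype(np.float32)),"az",az(np.linalg.svd(b[:,:2]-b[:,:2].mean(0),full_matrices=False)[2][0]))
t=blob(.1075,.118,(.45,-.068),.03);print("spig",len(t),cv2.minEnclosingCircle((t[:,:2]*1000).astype(np.float32)))
t=blob(.0995,.1068,(.45,-.068),.03);print("collar top",len(t),cv2.minEnclosingCircle((t[:,:2]*1000).astype(np.float32)))
cv2.imwrite("pics/w3.png",cv2.resize(im[130:300,140:366],None,fx=3.5,fy=3.5,interpolation=cv2.INTER_CUBIC))
```

```text
{'clock': 6.2833, 'joint_pos': [-0.0961, 0.6145, -0.1663, 2.1049, 0.2285, 0.4347, 0.8896], 'tool_pos': [0.4653, 0.0485, 0.17], 'ee_rot': [[-0.971, 0.2389, 0.0038], [0.2389, 0.971, 0.0009], [-0.0035, 0.0018, -1.0]], 'force': [-0.1974, -0.729, 0.0108], 'wrist_torque': [-0.0192, 0.0248, 0.0245], 'width': 0.0427, 'gripper_force': 0.0}
bar ((487.8862609863281, 44.51869583129883), (13.81556224822998, 39.394676208496094), 75.67327880859375) az -14.8369046974555
spig 970 ((450.356689453125, -68.7454833984375), 14.191533088684082)
collar top 2230 ((450.30609130859375, -69.77793884277344), 25.923583984375)
```

View pics/w3.png

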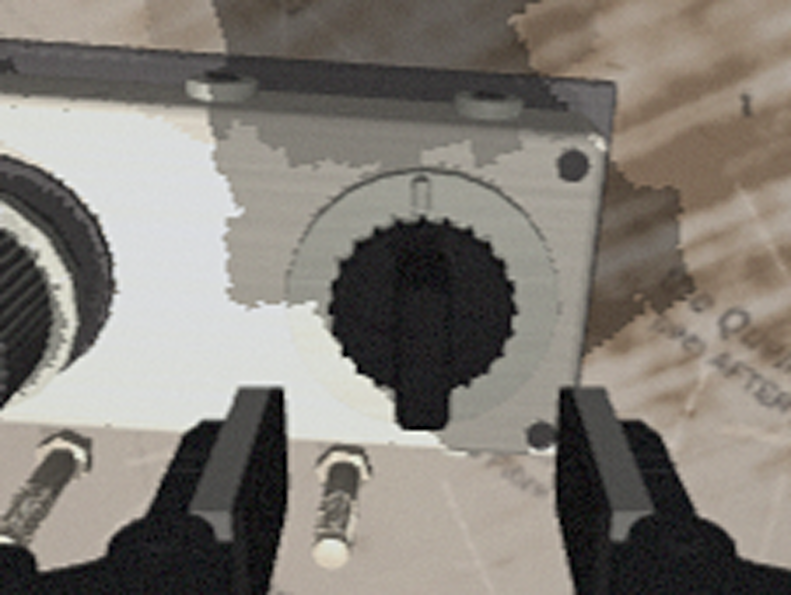

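The knob bar and nose are now in line with the rib (az 165.2 against 166.2), and the fingers are off it. Next is the collar.

Request:
send_rows:
  rows: [0,0,0.219,-0.115,-0.98,0,1,0,0,0.219,-0.115,-0.98,0,1,0,0,0.219,-0.115,-0.98,0,1,0,0,0.219,-0.115,-0.98,0,1,0,0,0.219,-0.115,-0.98,0,1,0,0,0.219,-0.115,-0.98,0,1,0,0,0.219,-0.115,-0.98,0,1,0,0,0.219,-0.115,-0.98,0,1]

```text
clock: 7.0
tool_pos: [0.4497, -0.0692, 0.1675]
ee_rot: [[-0.903, -0.43, -0.002], [-0.43, 0.903, 0.001], [0.002, 0.002, -1.0]]
force: [0.6, -0.3, 0.5]
width: 0.0853
gripper_force: 0.0
```

```bash
cat > col.py <<'E'
from h import *
s=st();c=manip.get_calibration("wrist")
im,d=manip.get_image("wrist")
v,u=np.mgrid[0:384,0:512];K,T=c["intrinsics"],c["world_from_camera"]
q=np.stack([(u-K[0,2])/K[0,0]*d,(v-K[1,2])/K[1,1]*d,d],-1)@T[:3,:3].T+T[:3,3]
def blob(zl,zh,c0,r):
    m=(d>0)&(q[...,2]>zl)&(q[...,2]<zh)&(np.hypot(q[...,0]-c0[0],q[...,1]-c0[1])<r);return q[m]
for zl,zh in((.1075,.118),(.0995,.1065)):
    t=blob(zl,zh,(.451,-.069),.035)
    if len(t)>5: print(zl,len(t),np.median(t[:,2]),cv2.minEnclosingCircle((t[:,:2]*1000).astype(np.float32)))
E
python3 col.py
```

```text
{'clock': 7.0, 'joint_pos': [0.3008, 0.6279, -0.3897, 2.1299, 0.5074, 0.4754, 1.5359], 'tool_pos': [0.4497, -0.0692, 0.1675], 'ee_rot': [[-0.9027, -0.4303, -0.0024], [-0.4303, 0.9027, 0.0008], [0.0018, 0.0017, -1.0]], 'force': [0.5823, -0.293, 0.5331], 'wrist_torque': [0.0023, -0.0171, 0.0603], 'width': 0.0853, 'gripper_force': 0.0}
0.1075 1031 0.10987151444012239 ((450.7506103515625, -69.6417007446289), 14.201373100280762)
0.0995 2242 0.10351030565511218 ((451.13897705078125, -69.77434539794922), 25.389892578125)
```

Request:
send_rows:
  rows: [0,0,0,0.01,-0.004,-0.35,1,0,0,0,0.01,-0.004,-0.6,1,0,0,0,0.01,-0.004,-0.7,1,0,0,0,0.01,-0.004,-0.7,1,0,0,0,0.01,-0.004,-0.7,1]

```text
clock: 7.47
tool_pos: [0.4512, -0.0693, 0.084]
ee_rot: [[-0.902, -0.432, -0.002], [-0.432, 0.902, -0.0], [0.002, 0.0, -1.0]]
force: [0.3, -0.3, 0.4]
width: 0.085
gripper_force: 0.0
```

Request:
send_rows:
  rows: [0,0,0,0,0,0,0,0,0,0,0,0,0,0,0,0,0,0,0,0,0,0,0,0,0,0,0,0,0,0,0,0,0,0,0,0,0,0,0,0,0,0]
  force: 40

```text
clock: 7.97
tool_pos: [0.4522, -0.0696, 0.0856]
ee_rot: [[-0.902, -0.432, 0.002], [-0.432, 0.902, 0.0], [-0.002, -0.001, -1.0]]
force: [-0.9, 1.7, 5.8]
width: 0.0491
gripper_force: 40.3
```

```bash
python3 -c "
from h import *
st()"
```

```text
{'clock': 7.9667, 'joint_pos': [0.175, 0.78, -0.198, 2.1855, 0.6505, 0.2296, 1.4134], 'tool_pos': [0.4522, -0.0696, 0.0856], 'ee_rot': [[-0.9019, -0.432, 0.002], [-0.432, 0.9019, 0.0004], [-0.002, -0.0005, -1.0]], 'force': [-0.9461, 1.7048, 5.7657], 'wrist_torque': [0.1779, 0.214, 0.0415], 'width': 0.0491, 'gripper_force': 40.2585}
```

Request:
send_rows:
  rows: [0,0,0.0,0,0,-0.02,0,0,0,-0.02,0,0,-0.025,0,0,0,-0.04,0,0,-0.025,0,0,0,-0.06,0,0,-0.025,0,0,0,-0.07,0,0,-0.025,0,0,0,-0.07,0,0,-0.025,0]

```text
clock: 8.47
tool_pos: [0.453, -0.07, 0.0835]
ee_rot: [[-0.975, -0.221, 0.004], [-0.221, 0.975, -0.0], [-0.004, -0.001, -1.0]]
force: [0.0, 0.2, 14.1]
width: 0.0494
gripper_force: 41.0
```

Request:
send_rows:
  rows: [0,0,-0.012,0,0,0,0,0,0,-0.024,0,0,0,0,0,0,-0.036,0,0,0,0,0,0,-0.036,0,0,0,0]

```text
clock: 8.8
tool_pos: [0.4519, -0.0699, 0.0818]
ee_rot: [[-0.994, -0.111, 0.001], [-0.111, 0.994, -0.0], [-0.001, -0.0, -1.0]]
force: [-0.1, 0.4, -0.7]
width: 0.0493
gripper_force: 41.5
```

```bash
python3 -c "
from h import *
st()
exec(open('col.py').read())"
```

```text
{'clock': 8.8, 'joint_pos': [0.1346, 0.7861, -0.1323, 2.1884, 0.5041, 0.1944, 1.2274], 'tool_pos': [0.4519, -0.0699, 0.0818], 'ee_rot': [[-0.9938, -0.1115, 0.0008], [-0.1115, 0.9938, -0.0], [-0.0008, -0.0001, -1.0]], 'force': [-0.1059, 0.4422, -0.6977], 'wrist_torque': [-0.1456, -0.1131, 0.0069], 'width': 0.0493, 'gripper_force': 41.4921}
{'clock': 8.8, 'joint_pos': [0.1346, 0.7861, -0.1323, 2.1884, 0.5041, 0.1944, 1.2274], 'tool_pos': [0.4519, -0.0699, 0.0818], 'ee_rot': [[-0.9938, -0.1115, 0.0008], [-0.1115, 0.9938, -0.0], [-0.0008, -0.0001, -1.0]], 'force': [-0.1059, 0.4422, -0.6977], 'wrist_torque': [-0.1456, -0.1131, 0.0069], 'width': 0.0493, 'gripper_force': 41.4921}
0.1075 3675 0.11007608044210947 ((442.08392333984375, -70.1080093383789), 32.97185134887695)
0.0995 3236 0.10013895369533415 ((445.1092834472656, -69.66752624511719), 34.410362243652344)
```

The push force fell from 14 N to 0, so the collar has dropped into its keys. I'll push down and check.

Request:
send_rows:
  rows: [0,0,0,0,0,-0.01,0,0,0,0,0,0,-0.02,0,0,0,0,0,0,-0.03,0,0,0,0,0,0,-0.03,0]

```text
clock: 9.18
tool_pos: [0.4519, -0.0699, 0.0778]
ee_rot: [[-0.994, -0.114, 0.0], [-0.114, 0.994, -0.0], [-0.0, -0.0, -1.0]]
force: [1.3, -0.9, 1.9]
width: 0.0487
gripper_force: 41.8
```

Request:
send_rows:
  rows: [0,0,0,0,0,-0.01,0,0,0,0,0,0,-0.02,0,0,0,0,0,0,-0.03,0,0,0,0,0,0,-0.03,0]
  force: 80

```text
clock: 9.52
tool_pos: [0.452, -0.0699, 0.0744]
ee_rot: [[-0.994, -0.114, 0.001], [-0.114, 0.994, -0.0], [-0.001, -0.0, -1.0]]
force: [1.1, -1.0, 4.9]
width: 0.0485
gripper_force: 81.4
```

Request:
send_rows:
  rows: [0,0,0,0,0,-0.01,0,0,0,0,0,0,-0.02,0,0,0,0,0,0,-0.03,0,0,0,0,0,0,-0.03,0]

```text
clock: 9.85
tool_pos: [0.4521, -0.0698, 0.0737]
ee_rot: [[-0.993, -0.114, 0.003], [-0.114, 0.993, -0.001], [-0.003, -0.002, -1.0]]
force: [-2.7, -0.4, 41.7]
width: 0.0483
gripper_force: 85.7
```

Request:
send_rows:
  rows: [0,0,0,0,0,0.01,0,0,0,0,0,0,0.01,0,0,0,0,0,0,0.01,0]

```text
clock: 10.1
tool_pos: [0.452, -0.0699, 0.0739]
ee_rot: [[-0.994, -0.114, 0.002], [-0.114, 0.994, -0.001], [-0.002, -0.001, -1.0]]
force: [-1.4, -0.8, 28.3]
width: 0.0481
gripper_force: 83.8
```

Run:
```python
from h import *
s=st()
for n in("wrist","side","scene"):
    c=manip.get_calibration(n);im,d=manip.get_image(n)
    v,u=np.mgrid[0:384,0:512];K,T=c["intrinsics"],c["world_from_camera"]
    q=np.stack([(u-K[0,2])/K[0,0]*d,(v-K[1,2])/K[1,1]*d,d],-1)@T[:3,:3].T+T[:3,3]
    r=np.hypot(q[...,0]-.4515,q[...,1]+.0697)
    m=(d>0)&(r<.024)&(q[...,2]<.116)&(q[...,2]>.06)
    h,e=np.histogram(q[m][:,2],np.arange(.06,.117,.002));print(n,dict(zip(np.round(e[:-1],3),h)))
    if n=="wrist":
        b=q[(d>0)&(q[...,2]>.074)&(q[...,2]<.09)&(np.hypot(q[...,0]-.488,q[...,1]-.045)<.03)]
        if len(b)>20:
            x=np.linalg.svd(b[:,:2]-b[:,:2].mean(0),full_matrices=False)[2][0];print("bar",len(b),np.degrees(np.arctan2(x[1],x[0])))
    cv2.imwrite(f"pics/{n}9.png",im)
    if n=="side":
        x,y=proj(c,(.455,-.05,.07)).astype(int);cv2.imwrite("pics/s9.png",cv2.resize(im[y-70:y+70,x-80:x+80],None,fx=4,fy=4,interpolation=cv2.INTER_CUBIC))
```

```text
{'clock': 10.1, 'joint_pos': [0.1219, 0.8025, -0.113, 2.1931, 0.5118, 0.1678, 1.2225], 'tool_pos': [0.452, -0.0699, 0.0739], 'ee_rot': [[-0.9935, -0.1138, 0.0024], [-0.1138, 0.9935, -0.0008], [-0.0023, -0.0011, -1.0]], 'force': [-1.4391, -0.7939, 28.2673], 'wrist_torque': [-0.1574, 0.4192, -0.0375], 'width': 0.0481, 'gripper_force': 83.792}
wrist {np.float64(0.06): np.int64(0), np.float64(0.062): np.int64(0), np.float64(0.064): np.int64(1), np.float64(0.066): np.int64(3), np.float64(0.068): np.int64(6), np.float64(0.07): np.int64(4), np.float64(0.072): np.int64(5), np.float64(0.074): np.int64(7), np.float64(0.076): np.int64(6), np.float64(0.078): np.int64(10), np.float64(0.08): np.int64(5), np.float64(0.082): np.int64(27), np.float64(0.084): np.int64(23), np.float64(0.086): np.int64(68), np.float64(0.088): np.int64(154), np.float64(0.09): np.int64(2295), np.float64(0.092): np.int64(658), np.float64(0.094): np.int64(167), np.float64(0.096): np.int64(138), np.float64(0.098): np.int64(186), np.float64(0.1): np.int64(176), np.float64(0.102): np.int64(192), np.float64(0.104): np.int64(214
[... 1299 characters left out ...]
64(0.072): np.int64(0), np.float64(0.074): np.int64(0), np.float64(0.076): np.int64(0), np.float64(0.078): np.int64(0), np.float64(0.08): np.int64(1), np.float64(0.082): np.int64(0), np.float64(0.084): np.int64(2), np.float64(0.086): np.int64(3), np.float64(0.088): np.int64(10), np.float64(0.09): np.int64(49), np.float64(0.092): np.int64(45), np.float64(0.094): np.int64(10), np.float64(0.096): np.int64(11), np.float64(0.098): np.int64(6), np.float64(0.1): np.int64(10), np.float64(0.102): np.int64(10), np.float64(0.104): np.int64(8), np.float64(0.106): np.int64(14), np.float64(0.108): np.int64(44), np.float64(0.11): np.int64(51), np.float64(0.112): np.int64(8), np.float64(0.114): np.int64(0)}
```

View pics/s9.png

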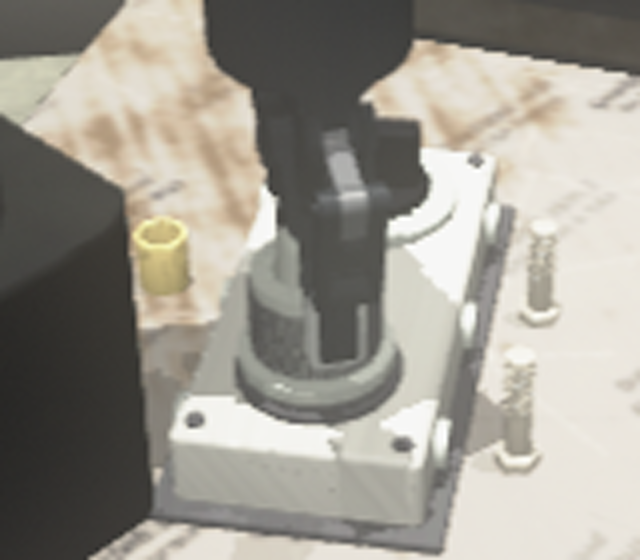

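The collar top is at z ≈ 0.0915, which is home, and the bystanders are standing. The bar-angle reading may have been spoiled by a finger in view, so I'll check the knob.

Run:
```python
from h import *
c=manip.get_calibration("wrist");im=cv2.imread("pics/wrist9.png")
x,y=proj(c,(.488,.045,.06)).astype(int);print(x,y)
x0=max(0,min(x-80,352));y0=max(0,min(y-60,264))
cv2.imwrite("pics/w9c.png",cv2.resize(im[y0:y0+120,x0:x0+160],None,fx=4,fy=4,interpolation=cv2.INTER_CUBIC))
```

```text
434 320
```

View pics/w9c.png

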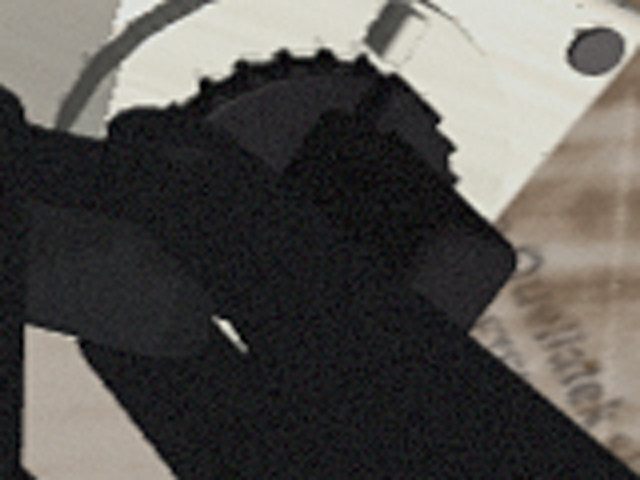

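Run:
```python
from h import *
c=manip.get_calibration("wrist");im,d=manip.get_image("wrist")
x0,y0=352,260; x0=min(434-80,352);y0=min(320-60,264)
D=np.array([.488,.045])
for n,a in(("rib",166.2),("bar@166",166.2)):
    e=np.array([np.cos(np.radians(a)),np.sin(np.radians(a))]);f=np.array([-e[1],e[0]])
pc=lambda p,z:((proj(c,[*p,z])-[x0,y0])*4).round()
print("rib in/out",pc(D+e*.028,.046),pc(D+e*.037,.046))
print("nose",pc(D+e*.0265,.05))
print("bar top corners",[pc(D+e*a+f*b,.081) for a,b in((.02,.007),(.02,-.007),(-.02,-.007),(-.02,.007))])
v,u=np.mgrid[0:384,0:512];K,T=c["intrinsics"],c["world_from_camera"]
q=np.stack([(u-K[0,2])/K[0,0]*d,(v-K[1,2])/K[1,1]*d,d],-1)@T[:3,:3].T+T[:3,3]
w=q[...,:2]-D;al=w@e;pe=w@f
for lo in(.0,.005,.01,.015):
    m=(d>0)&(al>lo)&(al<lo+.005)&(abs(pe)<.024)&(q[...,2]>.079)&(q[...,2]<.084);print(lo,m.sum(),m.sum() and np.percentile(pe[m],[3,50,97])*1000)
```

```text
rib in/out [369.  46.] [399.  -1.]
nose [379.  68.]
bar top corners [array([454., 225.]), array([543., 255.]), array([383., 466.]), array([298., 441.])]
0.0 0 0
0.005 93 [-5.14106924  0.01779538  6.57551312]
0.01 184 [-4.82009812  2.30616461  7.68213437]
0.015 162 [-4.45752894  1.84766138  7.4667789 ]
```

The visible end of the bar is still in line with the rib, and the collar is held home with about 28 N of push. Handing in.

```bash
python3 -c "
from h import *
st();print(manip.finish_job())"
```

```text
{'clock': 10.3, 'joint_pos': [0.1219, 0.8025, -0.113, 2.1932, 0.5118, 0.1678, 1.2225], 'tool_pos': [0.452, -0.0699, 0.0739], 'ee_rot': [[-0.9935, -0.1139, 0.0025], [-0.1139, 0.9935, -0.0008], [-0.0024, -0.0011, -1.0]], 'force': [-1.7562, -0.2777, 29.5778], 'wrist_torque': [-0.0592, 0.4608, -0.0478], 'width': 0.0481, 'gripper_force': 83.7921}
the job is handed in; nothing more can be done
None
```

I handed the job in with the knob set to within about 1° of the index rib and released, and the collar keyed, still gripped and held home; `finish_job` returned no verdict.

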